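# Clear a copper offcut from the bench slide into the scrap bin

## Task

A flat copper offcut lies snugly in the blue steel slide at the front edge of the plumber's bench, with no room for fingers around it: pressing gently on its top, slide it along the channel away from the back stop, then push it on over the edge so that it drops into the grey scrap bin below and stays there. Never lean hard on the offcut or the slide, do not lift the offcut out, and leave everything else on the bench where it is.

Things in the scene. Friction and masses are not known exactly. Their poses are not given: they have to be found in the camera images.
- offcut_center (a point): Centre of the loose copper plate, 110 (x) x 90 (y) x 8 mm, 0.5 to 0.9 kg. It starts flat on the slide's floor, under 3 mm from the back stop and cheeks: only its top is free. Dragging it takes about 16 to 24 N of steady downward press (metal on metal friction about 0.25, a fingertip holds better); over 35 N is too hard. As its front climbs the flap its top rises 1 to 4 mm under the fingers.
- slide: Blue steel channel, fixed; x runs along it from back stop to open mouth (roughly away from the robot, yaw varies), z up. Origin on the bench surface under the middle of the offcut's starting place. 94 mm wide inside; cheeks and back stop 6 mm thick, tops 36 mm above the bench. Its floor is level, 10 mm above the bench, from x = -56 mm to x = 58 mm, then a stiff flap climbs to the mouth at a slope set anew each time, 1.5 to 6.6 degrees.
- back_stop (a point): Foot of the back stop's inner face: middle of the channel, on the level floor.
- mouth (a point): Plan position of the flap's outer lip, mid-width, at the open mouth past the bench edge (slide x = 150 mm), given at the height of the level floor; the lip itself lies 2.5 to 11 mm higher, depending on the flap's slope. Beyond is the drop into the bin; the offcut tips over once its middle has passed this point.
- bin: The fixed grey open scrap bin on a low shelf below the bench edge in front of the mouth: 270 mm along its x (parallel to the slide), 260 mm along its y, 120 mm high, walls 6 mm; origin at the centre of its underside, 180 mm below the bench surface.
- coupling: Bystander: brass ring coupling, 38 mm across, 42 mm high, standing beside the slide on its left; origin at the centre of its underside.
- tee: Bystander: copper pipe tee, 60 mm long, 28 mm high, lying beside the slide on its right; origin under its middle.
- flux_jar: Bystander: small jar with a red lid, 60 mm across, 55 mm high; origin at the centre of its underside.
- solder_spool: Bystander: yellow spool, 60 mm across, 40 mm high; origin at the centre of its underside.
- wrench: Bystander: steel wrench lying flat; origin under its middle.
- screwdriver: Bystander: blue screwdriver lying flat; origin under its middle.
- gas_can: Bystander: yellow gas can, 70 mm across, 190 mm high; origin at the centre of its underside.
There are look-alikes about, which are no part of the job. Of the things shaped like the part that bears offcut_center, the copper one is meant. There is more than one size of the slide; the job needs the smaller.

How it is judged:
By the outcome, as a careful person would: the job done as asked, in the order asked, and still so for the second after the job is handed in, with the robot touching nothing.
It also fails if it takes over 70 s, if anything falls off the work surface, if the arm or the gripper's body presses on something with over 40 N, if the wrist force passes 120 N, or if a joint passes its speed limit or range.

## Robot

A 6-joint arm with a two-finger parallel gripper is mounted at the origin on the work surface. World frame = base frame: x ahead of the robot, y to its left, z up, the work surface at z = 0. Lengths are in m, angles in degrees, forces in N, time in s.
With the tool pointing down it reaches from about 0.275 to 1 m from the base axis. Payload 8.4 kg.
Tool frame: the origin (TCP) lies at the very end of the fingers, on their centre line; the grasp point (between the pads) lies 19 mm behind it; z points along the fingers, x is the direction in which the jaws open and shut, and the axes are right-handed (so a half turn about z gives the same grasp; the last joint's range is limited). The gripper opens to 85 mm and grips with 20 to 120 N. Pads are 22 mm wide; open, the fingers measure 114 mm over their backs; the gripper's body (76 mm by 85 mm) begins 54 mm behind the grasp point. The pads swing forward as they close: fully open they stand 13 mm farther back than shut.
Start: joints at [-74.049, 20.225, 93.587, -0, 66.188, -0.138], TCP at [0.173, -0.601, 0.231] pointing down, gripper open.
Joint ranges: [-150.9, 150.9], [-52.94, 120.26], [3.33, 152.33], [-74.26, 254.26], [0, 154.13], [-172.89, 172.89]. Speed limits (degrees/s): [127.2, 127.2, 159.86, 180, 180, 180].

## Interface

Orientations are given as [roll, pitch, yaw] about the fixed x, y, z axes, in that order (R = Rz(yaw) Ry(pitch) Rx(roll)).
In Python, from cell import ctrl gives the robot as it stands.
- The arm moves only by the shell command python3 -m handwheel 'ROWS' [OPENING] [FORCE]. ROWS is a JSON object of lists of equal length, an entry for each row: "linear": the shift along the tool's x, y, z in mm, a list of three; "spin": the turn about the tool's z in rad. In form: {"linear": [[dx, dy, dz], ...], "spin": [spin, ...]}. A call has 1 to 10 rows; each row is the pose to reach, as a shift and turn from the pose commanded when the call began, along the tool's axes at that moment; what a row does not reach only later rows make up. A row lasts 1/8 s, in which the tool goes at most 62.5 mm and 10.7 degrees, less where a joint would pass 70% of its speed; a pose out of reach is approached as far as the arm can. A call with a gripper value outside its range is refused whole. OPENING is the opening, from 0 (shut) to 1 (fully open), set as the call begins (- or left out, the last holds). The fingers move at their own pace and stop on an object; FORCE is the grip in N (left out, the last holds). Time passes only in rows, so rows that repeat a pose let the fingers close. It gives the time, the measured TCP pose, the force and the opening at its end, in the units of the state.
- ctrl.get_state(): the state, without advancing time (a new reading comes with each control period).
- ctrl.capture(name): name is "scene" or "top" or "wrist"; returns a dict with "pixels" (400x640x3 uint8, blue, green, red), "depth" (400x640 float32, m along the optical axis (not along the pixel's ray), 0 where there is no reading), "fx", "fy", "cx", "cy" (pixels), "position" and "orientation" of the camera in the world. Camera axes: x right, y up, looking along -z (the intrinsics and any distortion apply to the point x, -y, -z); pixel columns grow to the right and rows downward; lengths in m; the calibration is good to about 2 mm. A picture is of the moment at which its call begins.
- ctrl.close_job(): hands the job in, once; it reports no verdict.
The state is a dict: "time_s": time; "joints": joint angles; "qvel": joint speeds; "tau": joint torques, N m; "tcp_pos": TCP position; "tool_rot": TCP orientation; "ft_force": force on the tool from outside, world axes, zero at the start; "wrist_torque": the same for the moment, N m; "finger_gap": opening from 0.0 (shut) to 1.0 (fully open).
Only numpy, scipy, OpenCV 4.12 (cv2) and the standard library are available. Lean on these libraries where they do the work, as an engineer would, in place of code of your own. Each camera call takes 0.05 s, during which the arm holds its last target. There are 200 camera calls.

## Working session

There is one attempt and no reset: what is moved stays moved. The work goes in short steps, Python scripts to look and compute and a shell command to move; the robot and the scene stay as the last step left them, time stands still between calls to the robot, and variables do not carry over. Pictures are saved under pics/ and viewed, about 8 in all and at most 12, crops included, and the job is handed in when it is done.

```bash
ls; mkdir -p pics; cat > h.py <<'E'
import numpy as np, cv2
from cell import ctrl
from scipy.spatial.transform import Rotation as R
def cap(n,save=None):
    c=ctrl.capture(n)
    if save: cv2.imwrite('pics/'+save,c['pixels'])
    return c
def cloud(c):
    d=c['depth']; v,u=np.mgrid[:d.shape[0],:d.shape[1]]
    P=np.stack([(u-c['cx'])/c['fx']*d,-(v-c['cy'])/c['fy']*d,-d],-1)
    o=np.array(c['orientation'])
    M=o if o.shape==(3,3) else (R.from_euler('xyz',o,degrees=True).as_matrix() if o.size==3 else R.from_quat(o).as_matrix())
    return P@M.T+np.array(c['position'])
E
python3 - <<'E'
from h import *
print(ctrl.get_state())
c=cap('top','top1.png');print({k:v for k,v in c.items() if k not in('pixels','depth')})
np.save('pics/top.npy',cloud(c));cv2.imwrite
c=cap('scene','scene1.png');print(c['position'],c['orientation'])
E
```

```text
pics
{'time_s': 0.0, 'joints': array([-7.40491646e+01,  2.02613987e+01,  9.36302384e+01, -3.58324531e-04,
        6.61865093e+01, -1.40694589e-01]), 'qvel': array([-0.02555793, -0.0479911 ,  0.03493341, -0.11796112,  0.00686024,
       -0.03559837]), 'tau': array([-4.40208960e-04, -6.05254269e+01, -3.42071342e+01, -2.29026418e-04,
        9.15649754e-03,  3.52879658e-05]), 'tcp_pos': array([ 0.17306613, -0.60006267,  0.23056485]), 'tool_rot': array([ 1.79999864e+02,  7.81470139e-02, -7.39083252e+01]), 'ft_force': array([-0.97673887,  0.03307377,  0.10386556]), 'wrist_torque': array([ 0.00050295, -0.00470415,  0.01338852]), 'finger_gap': 0.9979790816828128}
{'fx': 444.6443096321578, 'fy': 444.6443096321578, 'cx': 319.3785786760256, 'cy': 200.9977487436719, 'position': array([0.13651443, 0.03052611, 1.48424516]), 'orientation': array([ 11.99567694,  -0.13111969, -90.2747319 ])}
[1.02035769 0.30037674 0.9639981 ] [ 32.63734531  -0.11933616 116.41958944]
```

View pics/top1.png

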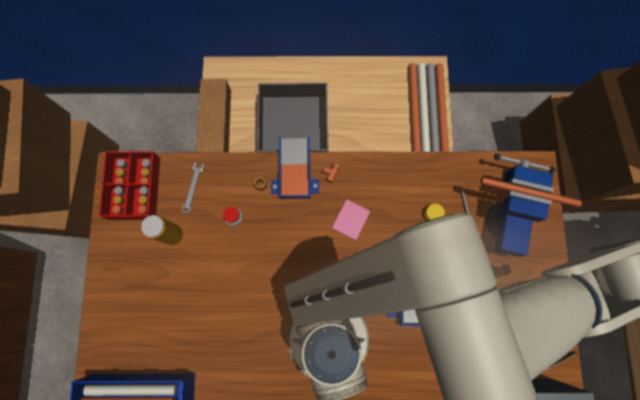

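View pics/scene1.png

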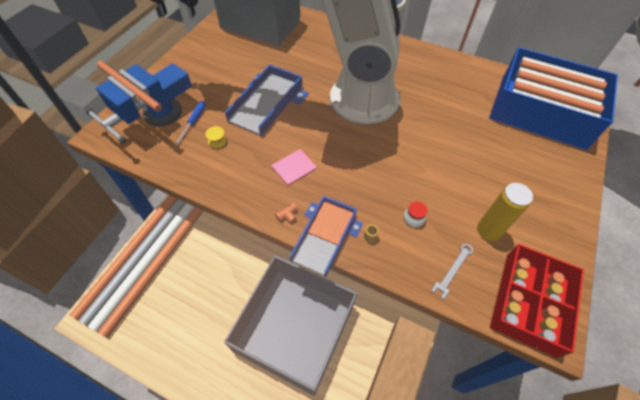

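The candidates in the top view are:
- Small blue slide at about (294,168), with the copper plate at (294,180). It stands at the bench edge in front of the grey bin (293,117).
- Larger blue slide, half hidden under the arm at (405,315) (scene 264,100), not at the edge.
- Pink plate at (351,220), not copper.

The first one fits. I'll measure it and confirm with an enlarged crop.

```bash
python3 - <<'E'
from h import *
im=cv2.imread('pics/top1.png');P=np.load('pics/top.npy')
cv2.imwrite('pics/crop1.png',cv2.resize(im[70:250,220:400],(720,720),interpolation=cv2.INTER_CUBIC)[:600])
hsv=cv2.cvtColor(im,cv2.COLOR_BGR2HSV)
print(hsv[180,294],hsv[150,294],hsv[187,275],hsv[180,350-150])
x,y,z=P[...,0],P[...,1],P[...,2]
reg=np.zeros(im.shape[:2],bool);reg[130:205,268:322]=1
b=reg&(hsv[...,0]>100)&(hsv[...,0]<130)&(hsv[...,1]>120)
o=reg&(hsv[...,0]<14)&(hsv[...,1]>130)&(np.mgrid[:400,:640][1]<312)&(z>.008)
for n,m in(('blue',b),('cop',o)):
    q=P[m];print(n,len(q),np.median(q,0),cv2.minAreaRect((q[:,:2]*1000).astype(np.float32)))
for v in range(132,202,4): print(v,np.round(P[v,294]*1000))
print(np.round(P[176,270:322:3]*1000).tolist())
E
```

```text
[ 10 167 183] [ 20  10 148] [150   4 128] [ 13 173 128]
blue 206 [0.49844741 0.07893078 0.00862522] ((396.75616455078125, 109.93736267089844), (521.666015625, 154.89413452148438), 0.43194934725761414)
cop 756 [0.52436947 0.11129021 0.01857258] ((375.01507568359375, 118.09751892089844), (490.71868896484375, 131.91055297851562), 5.115900993347168)
132 [ 768.  124. -176.]
136 [ 749.  123. -170.]
140 [665. 113.  18.]
144 [651. 113.  16.]
148 [637. 113.  14.]
152 [624. 113.   9.]
156 [608. 113.  14.]
160 [594. 112.  14.]
164 [578. 112.  19.]
168 [564. 112.  19.]
172 [549. 112.  22.]
176 [536. 112.  18.]
180 [522. 112.  14.]
184 [506. 111.  22.]
188 [492. 111.  24.]
192 [480. 111.  18.]
196 [464. 111.  26.]
200 [456. 112.   0.]
[[541.0, 196.0, 1.0], [541.0, 185.0, -0.0], [540.0, 175.0, 3.0], [531.0, 161.0, 36.0], [535.0, 153.0, 21.0], [535.0, 142.0, 22.0], [533.0, 132.0, 26.0], [537.0, 122.0, 12.0], [536.0, 112.0, 18.0], [536.0, 102.0, 17.0], [537.0, 92.0, 14.0], [535.0, 81.0, 18.0], [535.0, 71.0, 19.0], [529.0, 60.0, 42.0], [540.0, 51.0, 2.0], [539.0, 40.0, 5.0], [539.0, 30.0, 4.0], [540.0, 20.0, 2.0]]
```

View pics/crop1.png

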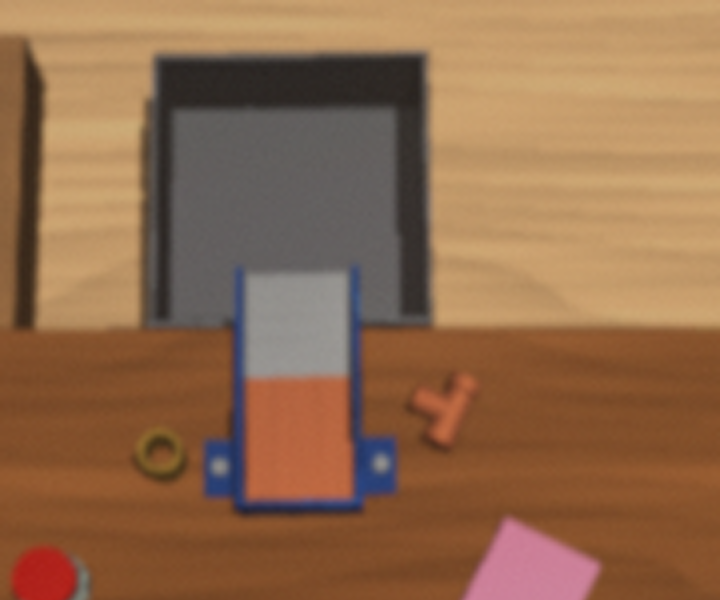

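The crop confirms it: the copper plate (298,438 in the crop) lies in the small blue slide at the bench edge, and the flap opens over the grey bin. The plate centre is at about (0.523, 0.112) with its top at 0.018, and the yaw is about 0. Next I'll go above it with the gripper shut.

```bash
python3 -m handwheel '{"linear":[[-59,-53,0],[-117,-107,0],[-176,-160,0],[-235,-214,0],[-293,-267,0],[-352,-320,0],[-411,-374,0],[-470,-427,0],[-528,-481,0],[-587,-534,0]],"spin":[0.028,0.056,0.084,0.112,0.14,0.168,0.197,0.225,0.253,0.281]}' 0 20; python3 -c "
from h import *
s=ctrl.get_state();print(s['tcp_pos'],s['tool_rot'],s['time_s'])"
```

```text
time_s: 1.35
tcp_pos: [0.4498, -0.0378, 0.2314]
tool_rot: [-180.0, -0.0, -90.1]
ft_force: [1.9, -1.7, -0.1]
finger_gap: 0.004
[ 0.44975989 -0.03777185  0.2313672 ] [-1.79975941e+02 -1.23548539e-02 -9.00529740e+01] 1.35
```

```bash
python3 -m handwheel '{"linear":[[-50,-10,0],[-100,-20,0],[-150,-30,0],[-150,-30,0],[-150,-30,0]],"spin":[0,0,0,0,0]}'; python3 - <<'E'
from h import *
c=cap('wrist','w1.png');P=cloud(c);np.save('pics/w1.npy',P);print(c['position'],c['orientation'])
s=ctrl.get_state();print(s['tcp_pos'],s['ft_force'])
E
```

```text
time_s: 1.98
tcp_pos: [0.4788, 0.1099, 0.2309]
tool_rot: [179.9, -0.0, -90.0]
ft_force: [-0.9, -0.2, -0.1]
finger_gap: 0.001
[0.555743   0.11107349 0.37218429] [-1.74065830e+01 -8.76675019e-02 -8.99581018e+01]
[0.47880453 0.10942748 0.23098188] [0.38510634 0.39025444 0.8555174 ]
```

View pics/w1.png

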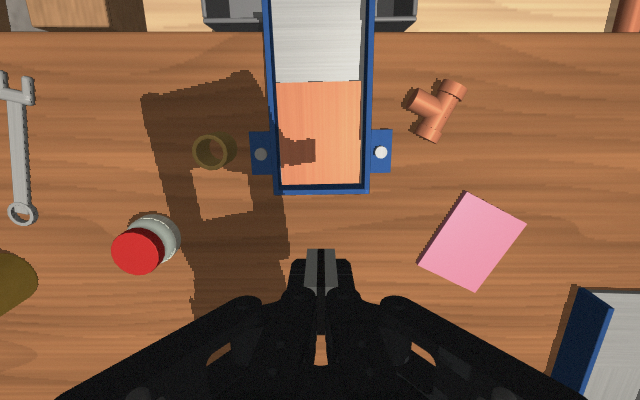

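The wrist view shows the copper plate between about (275,82) and (362,187), with the back stop at row 190 and the flap beyond row 80.

```bash
python3 - <<'E'
from h import *
im=cv2.imread('pics/w1.png');P=np.load('pics/w1.npy');hsv=cv2.cvtColor(im,cv2.COLOR_BGR2HSV)
reg=np.zeros((400,640),bool);reg[70:192,262:374]=1
o=reg&(hsv[...,0]<14)&(hsv[...,1]>90)&(hsv[...,2]>90)&(abs(P[...,2]-.018)<.008)
q=P[o];print(len(q),np.median(q,0),cv2.minAreaRect((q[:,:2]*1000).astype(np.float32)),np.percentile(q,[1,99],axis=0))
reg[:]=0;reg[0:192,255:380]=1
b=reg&(hsv[...,0]>100)&(hsv[...,0]<130)&(hsv[...,1]>120)&(abs(P[...,2]-.036)<.004)
q=P[b]*1000
for lo,hi in((480,520),(520,560),(560,600)):
    m=(q[:,0]>lo)&(q[:,0]<hi); l=m&(q[:,1]>111); r=m&(q[:,1]<111); print(lo,np.median(q[l,1]),np.median(q[r,1]),np.median(q[m,2]))
m=abs(q[:,1]-111)<40;print('stop',np.median(q[m],0))
for r in range(2,84,8): print(r,np.round(np.median(P[r:r+4,300:335].reshape(-1,3),0)*1000,1))
E
```

```text
8281 [0.52860801 0.11212086 0.01673742] ((523.61328125, 111.33958435058594), (111.4753646850586, 90.82305145263672), 1.391210913658142) [[0.47045526 0.06774356 0.01499523]
 [0.57799645 0.15583791 0.0185257 ]]
480 160.35247380591463 60.865839446757825 34.59327146594388
520 160.92618299462924 61.73516963767193 34.60458737187422
560 161.5062301313962 62.43374592486791 34.67206168216441
stop [466.57607054 108.82185164  34.47004988]
2 [651.8 114.   12.9]
10 [645.1 114.1  12.4]
18 [637.9 114.1  12. ]
26 [630.8 114.1  11.7]
34 [623.4 114.1  11.3]
42 [616.3 114.2  10.9]
50 [608.7 114.2  10.2]
58 [601.4 114.2  10. ]
66 [593.7 114.2   9.4]
74 [585.5 114.3   9. ]
82 [577.  114.2  16.9]
```

The plate centre is at (523.6, 111.3), yaw is about +1.1°, and the flap slopes about 3.4°. The sizes and heights match the brief, with camera z about 1.3 mm low. I'll press at slide x of about -28 mm, descending to z = 25 mm first.

```bash
python3 -m handwheel '{"linear":[[-1,-8,30],[-1.5,-17,75],[-1.5,-17,125],[-1.5,-17,170],[-1.5,-17,195],[-1.5,-17,205],[-1.5,-17,205],[-1.5,-17,205]],"spin":[-0.019,-0.019,-0.019,-0.019,-0.019,-0.019,-0.019,-0.019]}'
```

```text
time_s: 3.02
tcp_pos: [0.4971, 0.1116, 0.0274]
tool_rot: [-179.9, 0.0, -88.9]
ft_force: [0.1, 0.3, 1.2]
finger_gap: -0.003
```

```bash
python3 -m handwheel '{"linear":[[0,0,1],[0,0,2],[0,0,3],[0,0,4],[0,0,5],[0,0,5],[0,0,5]],"spin":[0,0,0,0,0,0,0]}'
```

```text
time_s: 3.9
tcp_pos: [0.4963, 0.1117, 0.0212]
tool_rot: [180.0, -0.0, -88.9]
ft_force: [0.4, -0.0, 0.0]
finger_gap: 0.0
```

```bash
python3 -m handwheel '{"linear":[[0,0,0.5],[0,0,1],[0,0,1.5],[0,0,2],[0,0,2],[0,0,2]],"spin":[0,0,0,0,0,0]}'; python3 -m handwheel '{"linear":[[0,0,0.5],[0,0,1],[0,0,1],[0,0,1]],"spin":[0,0,0,0]}'
```

```text
time_s: 4.65
tcp_pos: [0.4963, 0.1117, 0.0193]
tool_rot: [180.0, 0.0, -88.9]
ft_force: [-0.4, 0.1, -0.5]
finger_gap: 0.0
time_s: 5.15
tcp_pos: [0.4963, 0.1117, 0.0183]
tool_rot: [180.0, -0.0, -88.9]
ft_force: [-0.6, 0.1, 0.5]
finger_gap: -0.0
```

```bash
python3 -m handwheel '{"linear":[[0,0,0.3],[0,0,0.3],[0,0,0.3]],"spin":[0,0,0]}'; python3 -m handwheel '{"linear":[[0,0,0.3],[0,0,0.3],[0,0,0.3]],"spin":[0,0,0]}';
```

```text
time_s: 5.52
tcp_pos: [0.4963, 0.1117, 0.0181]
tool_rot: [-180.0, 0.0, -88.9]
ft_force: [-0.9, 0.2, 2.8]
finger_gap: -0.001
time_s: 5.9
tcp_pos: [0.4963, 0.1117, 0.0181]
tool_rot: [-180.0, 0.0, -88.9]
ft_force: [-1.4, 0.6, 7.9]
finger_gap: -0.003
```

Contact is at z of about 18.1 mm, with a stiffness of about 17 N/mm. I'll press to about 20 N.

```bash
python3 -m handwheel '{"linear":[[0,0,0.3],[0,0,0.7],[0,0,0.7],[0,0,0.7]],"spin":[0,0,0,0]}'
```

```text
time_s: 6.4
tcp_pos: [0.4964, 0.1117, 0.018]
tool_rot: [-180.0, 0.0, -88.9]
ft_force: [-5.5, -1.3, 17.8]
finger_gap: 0.002
```

```bash
python3 -m handwheel '{"linear":[[0,-1,0.1],[0,-2,0.1],[0,-3,0.1],[0,-4,0.1],[0,-5,0.1],[0,-6,0.1],[0,-6,0.1]],"spin":[0,0,0,0,0,0,0]}'
```

```text
time_s: 7.28
tcp_pos: [0.5019, 0.1119, 0.018]
tool_rot: [180.0, 0.0, -88.9]
ft_force: [-6.7, -0.3, 21.1]
finger_gap: 0.003
```

```bash
python3 -m handwheel '{"linear":[[0,-1.5,0],[0,-3,0],[0,-4.5,-0.05],[0,-6,-0.05],[0,-7.5,-0.1],[0,-9,-0.1],[0,-10,-0.1],[0,-10,-0.1]],"spin":[0,0,0,0,0,0,0,0]}'; python3 - <<'E'
from h import *
c=cap('wrist','w2.png');P=cloud(c);im=c['pixels'];hsv=cv2.cvtColor(im,cv2.COLOR_BGR2HSV)
m=(hsv[...,0]<14)&(hsv[...,1]>90)&(hsv[...,2]>90)&(abs(P[...,2]-.018)<.008)&(abs(P[...,1]-.112)<.043)
q=P[m&(P[...,0]>.45)&(P[...,0]<.7)];print(len(q),np.percentile(q[:,0],[1,99]))
E
```

```text
time_s: 8.28
tcp_pos: [0.512, 0.1121, 0.0181]
tool_rot: [180.0, 0.0, -88.9]
ft_force: [-5.6, -0.3, 20.5]
finger_gap: 0.0
25796 [0.49440574 0.59364538]
```

The plate's front edge has moved from 578 to 594 mm, so it follows the fingers at 20 N. Continuing.

```bash
python3 -m handwheel '{"linear":[[0,-1.5,0],[0,-3,-0.05],[0,-4.5,-0.1],[0,-6,-0.1],[0,-7.5,-0.15],[0,-9,-0.15],[0,-10,-0.15],[0,-10,-0.15]],"spin":[0,0,0,0,0,0,0,0]}'
```

```text
time_s: 9.32
tcp_pos: [0.522, 0.1123, 0.0183]
tool_rot: [180.0, 0.0, -88.9]
ft_force: [-7.3, -0.6, 20.1]
finger_gap: -0.004
```

```bash
python3 -m handwheel '{"linear":[[0,-1.5,0],[0,-3,-0.05],[0,-4.5,-0.1],[0,-6,-0.1],[0,-7.5,-0.15],[0,-9,-0.15],[0,-10,-0.15],[0,-10,-0.15]],"spin":[0,0,0,0,0,0,0,0]}'
```

```text
time_s: 10.32
tcp_pos: [0.5321, 0.1125, 0.0184]
tool_rot: [180.0, 0.0, -88.9]
ft_force: [-5.8, -0.3, 19.6]
finger_gap: -0.001
```

```bash
python3 -m handwheel '{"linear":[[0,-1.5,0],[0,-3,-0.05],[0,-4.5,-0.05],[0,-6,-0.1],[0,-7.5,-0.1],[0,-9,-0.15],[0,-10,-0.15],[0,-10,-0.15]],"spin":[0,0,0,0,0,0,0,0]}'
```

```text
time_s: 11.32
tcp_pos: [0.5421, 0.1127, 0.0186]
tool_rot: [180.0, 0.0, -88.9]
ft_force: [-5.4, -0.2, 18.6]
finger_gap: 0.001
```

```bash
python3 -m handwheel '{"linear":[[0,-1.5,0],[0,-3,-0.05],[0,-4.5,-0.05],[0,-6,-0.1],[0,-7.5,-0.1],[0,-9,-0.15],[0,-10,-0.15],[0,-10,-0.15]],"spin":[0,0,0,0,0,0,0,0]}'
```

```text
time_s: 12.32
tcp_pos: [0.5521, 0.1129, 0.0188]
tool_rot: [180.0, 0.0, -88.9]
ft_force: [-5.5, -0.7, 18.3]
finger_gap: 0.002
```

I've dragged it 56 mm, so the gap behind the plate is about 57 mm. I'll lift, move back, and check the trailing edge.

```bash
python3 -m handwheel '{"linear":[[0,0,-6],[0,0,-20],[0,0,-32],[0,25,-32],[0,52,-32],[0,57,-32],[0,57,-32],[0,57,-32]],"spin":[0,0,0,0,0,0,0,0]}'; python3 - <<'E'
from h import *
c=cap('wrist','w3.png')
P=cloud(c);im=c['pixels'];hsv=cv2.cvtColor(im,cv2.COLOR_BGR2HSV)
m=(hsv[...,0]<14)&(hsv[...,1]>90)&(hsv[...,2]>90)&(abs(P[...,2]-.018)<.012)&(abs(P[...,1]-.112)<.043)
q=P[m&(P[...,0]>.47)&(P[...,0]<.7)];print(len(q),np.percentile(q[:,0],[1,99]),cv2.minAreaRect((q[:,:2]*1000).astype(np.float32)))
E
```

```text
time_s: 13.32
tcp_pos: [0.4966, 0.1119, 0.0499]
tool_rot: [-179.9, 0.0, -88.9]
ft_force: [-0.4, 0.2, 0.6]
finger_gap: 0.002
22378 [0.52600054 0.62098326] ((573.385498046875, 112.00526428222656), (98.07255554199219, 85.98387908935547), 0.009743960574269295)
```

View pics/w3.png

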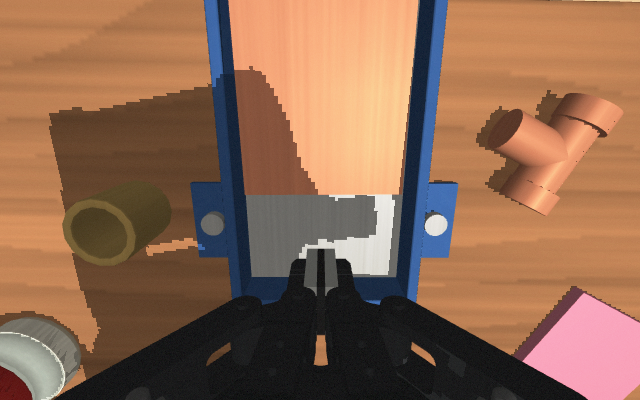

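The trailing edge lies at row 194 (x of about 0.5245), with clear channel behind it and the plate square. I'll lower the fingers behind it to about 2.5 mm above the floor and push on the rear edge.

```bash
python3 -m handwheel '{"linear":[[0,0,15],[0,0,28],[0,0,34],[0,0,36],[0,0,37],[0,0,37],[0,0,37]],"spin":[0,0,0,0,0,0,0]}'
```

```text
time_s: 14.25
tcp_pos: [0.4955, 0.1117, 0.0129]
tool_rot: [-180.0, 0.0, -88.9]
ft_force: [0.3, 0.3, 0.2]
finger_gap: -0.004
```

```bash
python3 -m handwheel '{"linear":[[0,-3,0],[0,-6,0],[0,-9,0],[0,-12,0],[0,-15,0],[0,-18,0],[0,-21,0],[0,-24,0],[0,-27,0],[0,-30,0]],"spin":[0,0,0,0,0,0,0,0,0,0]}'
```

```text
time_s: 15.5
tcp_pos: [0.5253, 0.1122, 0.0125]
tool_rot: [180.0, -0.0, -88.9]
ft_force: [-2.1, 0.1, -0.9]
finger_gap: -0.003
```

```bash
python3 -m handwheel '{"linear":[[0,-3,0],[0,-6,0],[0,-9,0],[0,-12,0],[0,-15,0],[0,-18,0],[0,-21,0],[0,-24,0],[0,-27,0],[0,-30,0]],"spin":[0,0,0,0,0,0,0,0,0,0]}'
```

```text
time_s: 16.75
tcp_pos: [0.5555, 0.1128, 0.0126]
tool_rot: [-180.0, 0.0, -88.9]
ft_force: [-1.3, 0.6, -0.0]
finger_gap: 0.001
```

```bash
python3 -m handwheel '{"linear":[[0,-3,0],[0,-6,0],[0,-9,0],[0,-12,-0.1],[0,-15,-0.3],[0,-18,-0.5],[0,-21,-0.7],[0,-24,-0.9],[0,-27,-1.1],[0,-30,-1.3]],"spin":[0,0,0,0,0,0,0,0,0,0]}'
```

```text
time_s: 18.0
tcp_pos: [0.5855, 0.1134, 0.0139]
tool_rot: [180.0, -0.0, -88.9]
ft_force: [-2.6, -0.4, 0.1]
finger_gap: -0.001
```

```bash
python3 - <<'E'
from h import *
c=cap('scene');P=cloud(c);im=c['pixels'];cv2.imwrite('pics/s2.png',cv2.resize(im[170:370,220:420],(600,600),interpolation=cv2.INTER_CUBIC))
E
```

```text
(no output)
```

View pics/s2.png

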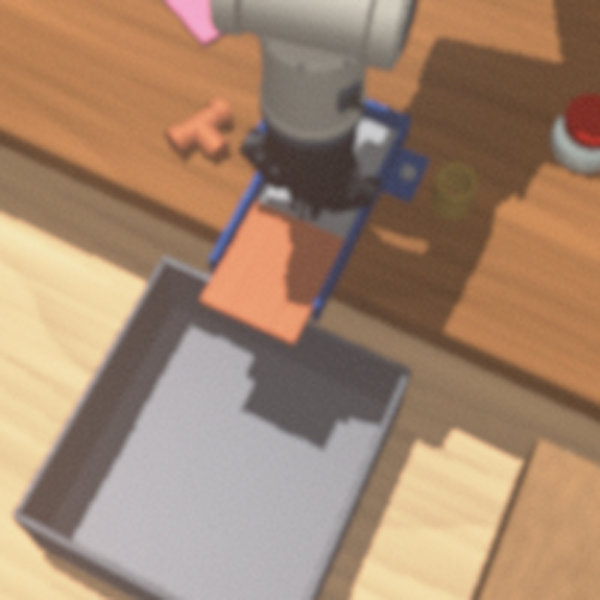

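The plate's front overhangs the mouth by about 30 mm above the bin (250,320 in the crop). Its middle needs about 22 mm more.

```bash
python3 -m handwheel '{"linear":[[0,-3,-0.2],[0,-6,-0.4],[0,-9,-0.6],[0,-12,-0.8],[0,-15,-1],[0,-18,-1.2],[0,-21,-1.4],[0,-24,-1.6],[0,-27,-1.8],[0,-30,-2]],"spin":[0,0,0,0,0,0,0,0,0,0]}'
```

```text
time_s: 19.3
tcp_pos: [0.6156, 0.114, 0.016]
tool_rot: [-180.0, 0.0, -88.9]
ft_force: [-0.7, -0.1, 0.6]
finger_gap: -0.0
```

```bash
python3 -m handwheel '{"linear":[[0,-3,-0.2],[0,-6,-0.4],[0,-9,-0.6],[0,-12,-0.8],[0,-15,-1],[0,-18,-1.2],[0,-18,-1.2],[0,-18,-1.2]],"spin":[0,0,0,0,0,0,0,0]}'; python3 - <<'E'
from h import *
c=cap('scene');im=c['pixels'];cv2.imwrite('pics/s3.png',cv2.resize(im[170:390,210:430],(600,600),interpolation=cv2.INTER_CUBIC))
E
```

```text
time_s: 20.3
tcp_pos: [0.6331, 0.1142, 0.017]
tool_rot: [180.0, -0.0, -88.9]
ft_force: [0.6, 0.5, -0.5]
finger_gap: -0.0
```

View pics/s3.png

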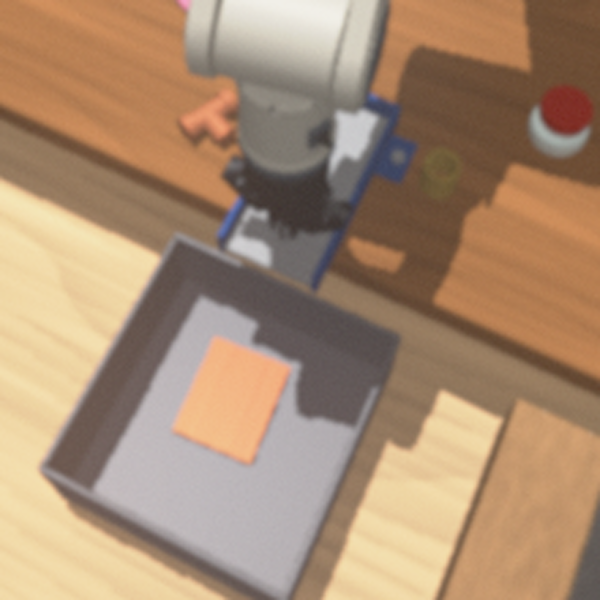

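The offcut lies flat inside the bin (232,400 in the crop), and the tee, coupling and jar are where they were. I'll lift clear and check before handing in.

```bash
python3 -m handwheel '{"linear":[[0,0,-10],[0,0,-30],[0,0,-60],[0,0,-90],[0,0,-120],[0,0,-150],[0,0,-150],[0,0,-150],[0,0,-150]],"spin":[0,0,0,0,0,0,0,0,0]}'; python3 - <<'E'
from h import *
c=cap('scene');im=c['pixels'];a=cv2.imread('pics/scene1.png')
P=cloud(c);h=cv2.cvtColor(im,cv2.COLOR_BGR2HSV)
m=(h[...,0]<14)&(h[...,1]>90)&(P[...,2]<-.12)&(P[...,0]>.6)&(abs(P[...,1]-.11)<.13)&(P[...,2]>-.18)
q=P[m];print(len(q),np.median(q,0),cv2.minAreaRect((q[:,:2]*1000).astype(np.float32)))
cv2.imwrite('pics/fin.png',im)
print(ctrl.get_state()['ft_force']); ctrl.close_job()
E
```

```text
time_s: 21.48
tcp_pos: [0.6325, 0.1141, 0.1662]
tool_rot: [179.9, -0.0, -88.9]
ft_force: [-0.1, 0.1, -0.3]
finger_gap: -0.0
615 [ 0.73555614  0.1236622  -0.16446342] ((758.3566284179688, 113.86306762695312), (110.16453552246094, 89.71175384521484), 4.109847068786621)
[-0.40433769 -0.10330219  0.47438458]
the job is handed in; nothing more can be done
```

The copper offcut is in the grey scrap bin, and I handed the job in at about 21.5 s.

- **Drag:** with the gripper shut, I pressed on the top of the plate at 18–21 N (as read after each move) and dragged it about 56 mm away from the back stop. I raised the fingers slightly as its front climbed the flap.
- **Push:** I then lowered the fingers into the channel behind the plate and pushed its rear edge with 1–3 N until it tipped over the mouth.
- **Last checks:** the camera measured the plate at 110 × 90 mm, lying flat on the bin floor at about (0.758, 0.114), z about -0.164. The arm was lifted clear with no load on the wrist.
- **Bystanders:** the tee, coupling and flux jar looked unmoved in the last picture I viewed. I did not re-measure the other things on the bench, but the arm stayed well above them. No check failed.

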